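# Pack the U-channels in their foam trays

## Robot

A 7-joint arm with a two-finger parallel gripper is mounted at the origin on the work surface. World frame = base frame: x ahead of the robot, y to its left, z up, the work surface at z = 0. Lengths are in m, angles in rad, forces in N, time in s.
With the tool pointing down it reaches from about 0.425 to 0.925 m from the base axis. Payload 6.8 kg.
Tool frame: the origin (TCP) lies at the very end of the fingers, on their centre line; the grasp point (between the pads) lies 19 mm behind it (arm.grip_point_offset is the distance from the TCP to the grasp point, in m); z points along the fingers, y is the line along which they close (so a half turn about z gives the same grasp; the last joint's range is limited). The gripper opens to 88 mm and grips with 3 to 60 N. Pads are 20 mm wide; open, the fingers measure 115 mm over their backs; the gripper's body (75 mm by 178 mm) begins 61 mm behind the grasp point.
Start: joints at [-1.278, 0.477, 0.022, 1.555, -0.011, 1.109, -0.083], TCP at [0.263, 0.622, 0.223] pointing down, gripper open.
Joint ranges: [-2.96, 2.96], [-0.34, 2.1], [-1.41, 1.46], [0.24, 2.44], [-1.37, 4.51], [0.17, 1.92], [-2.96, 2.96]. Speed limits (rad/s): [2.39, 2.39, 3.14, 3.14, 3.14, 3.14, 3.14].

## Interface

Orientations are given as a unit quaternion [x, y, z, w].
In Python, from station import arm, cams, recognise, silhouettes gives the robot as it stands.
- The arm moves only by the tool apply_moves, never from a script. Its argument "rows" is a list of rows, each a list of 5 numbers: the closure, from -1 (fully open) to 1 (shut), then the shift along the tool's x, y, z each as a share of 15 cm, from -1 to 1, then the turn about the tool's z as a share of 0.5 rad, from -1 to 1. A call has 1 to 10 rows; each row is the pose to reach, as a shift and turn from the pose commanded when the call began, along the tool's axes at that moment; what a row does not reach only later rows make up. A row lasts 1/10 s, in which the tool goes at most 50 mm and 8.59 degrees, less where a joint would pass 70% of its speed; a pose out of reach is approached as far as the arm can. A call with a number of a shift or a turn outside -1 to 1 is refused whole. A call with a gripper value outside its range is refused whole. The fingers move at their own pace and stop on an object; the grip force is fixed at half the most. Time passes only in rows, so rows that repeat a pose let the fingers close. It gives the time, the measured TCP pose, the force, the opening and the grip force at its end, in the units of the state.
- arm.state(): the state, without advancing time (a new reading comes with each control period).
- cams.read_camera(name): name is "scene" or "top" or "wrist"; returns the picture (400x640x3 uint8, red, green, blue); there is no depth.
- cams.calibration(name): a dict with "fx", "fy", "cx", "cy" (pixels), "cam_to_world" (4x4, takes a point from camera to world coordinates); the wrist camera has in their place "tool_from_camera" (4x4, takes a point from camera to tool coordinates, whose origin is the TCP and whose axes are the flange's). Camera axes: x right, y up, looking along -z (the intrinsics and any distortion apply to the point x, -y, -z); pixel columns grow to the right and rows downward; lengths in m; the calibration is good to about 2 mm. The wrist camera is an equidistant fisheye: a pixel r from the principal point sees the ray r / f radians off the axis. A picture is of the moment at which its call begins: read the wrist's pose just before it. calibration takes no time and is no camera call.
- arm.finish_job(): hands the job in; it is judged then, once.
Trained networks look in the newest picture that a camera, given by its name, has taken for a name from the list of things; names that differ only in an ending like _2 or _b are one class to them, and where a whole thing is asked for, a point or a joint stands for the part that bears it (a point fixed in the world has none). Each returns a list of dicts, best first, with "score" (0 to 1); they miss things now and then, are a little off and sometimes report something else, mostly with a low value. They report only what shows in the picture. A call takes as long as a camera call. They do not tell look-alikes from the thing itself.
- recognise(name, camera): "centre" ([x, y, z] in m, in world coordinates, good to about 4 mm: the middle of the surface that is visible of it).
- silhouettes(name, camera): "mask" (400x640 bool, what is visible of it).
The state is a dict: "t": time; "joints": joint angles; "joint_velocities": joint speeds; "joint_torque": joint torques, N m; "ee_pos": TCP position; "orientation": TCP orientation; "ft_force": force on the tool from outside, world axes, zero at the start; "moment": the same for the moment, N m; "opening": finger opening in m; "gripper_force": force on a finger pad.
Only numpy, scipy, OpenCV 4.12 (cv2) and the standard library are available. Lean on these libraries where they do the work, as an engineer would, in place of code of your own. Each camera call takes 0.05 s, during which the arm holds its last target. There are 200 camera calls.

## Task

Pack the three aluminium U-channels: lay each one flat, open side up, in the white foam tray made for its length (longest in the longest, middle in the middle, shortest in the shortest). A piece of square tube has been left by mistake in the longest foam tray: take it out and lay it, same side up, flat in the grey parts tray. Drop nothing, and leave the other square tube on the table and the tape roll where they are.

Things in the scene. Friction and masses are not known exactly. Their poses are not given: they have to be found in the camera images.
- channel_long: the longest U-channel bracket, bare dull-grey aluminium, 130 mm long, 40 mm wide, 40 mm high, walls 3 mm; stands on its base with the open side up, dark slots in the base, round dark holes in the sides; loose, 100 to 163 g. Origin: centre of its underside; x across its width (grip here, 40 mm, over both side walls), y along its length, z up. It may lie either way round in its tray.
- channel_medium: the middle-length U-channel bracket, bare dull-grey aluminium, 95 mm long, 40 mm wide, 40 mm high, walls 3 mm; stands on its base with the open side up, dark slots in the base, round dark holes in the sides; loose, 76 to 124 g. Origin: centre of its underside; x across its width (grip here, 40 mm, over both side walls), y along its length, z up. It may lie either way round in its tray.
- channel_short: the shortest U-channel bracket, bare dull-grey aluminium, 60 mm long, 40 mm wide, 40 mm high, walls 3 mm; stands on its base with the open side up, dark slots in the base, round dark holes in the sides; loose, 52 to 85 g. Origin: centre of its underside; x across its width (grip here, 40 mm, over both side walls), y along its length, z up. It may lie either way round in its tray.
- tray_long: the longest white foam packing tray, fixed to the table: outside 80 x 170 mm and 16 mm high, pocket 60 x 150 mm with its floor 6 mm above the table, so the walls stand 10 mm above the pocket floor; made for the 130 mm channel with 10 mm to spare on every side. Origin: centre of its underside, on the table; x across, y along its length, z up. At the start the stray square tube lies in it.
- tray_medium: the middle-length white foam packing tray, fixed to the table: outside 80 x 135 mm and 16 mm high, pocket 60 x 115 mm with its floor 6 mm above the table, so the walls stand 10 mm above the pocket floor; made for the 95 mm channel with 10 mm to spare on every side. Origin: centre of its underside, on the table; x across, y along its length, z up.
- tray_short: the shortest white foam packing tray, fixed to the table: outside 80 x 100 mm and 16 mm high, pocket 60 x 80 mm with its floor 6 mm above the table, so the walls stand 10 mm above the pocket floor; made for the 60 mm channel with 10 mm to spare on every side. Origin: centre of its underside, on the table; x across, y along its length, z up.
- stray_tube: stray square tube: piece of bare dull-grey aluminium box section 40 x 40 mm, 80 mm long, closed flat top, open ends, loose, 80 to 130 g; at the start it lies flat in the pocket of the longest foam tray. Origin: centre of its underside; x across its width (grip 40 mm), y along its length, z up.
- parts_tray: flat grey plastic parts tray, fixed to the table, empty: outside 116 x 146 mm and 14 mm high, walls 4 mm, floor 4 mm above the table. Origin: centre of its underside; x along the 116 mm side, y along the 146 mm side, z up.
- spare_tube: spare square tube, to be left alone: bare dull-grey aluminium box section 40 x 40 mm, 95 mm long, closed flat top, open ends, loose, lying on the table among the channels. Origin: centre of its underside; x across, y along its length, z up.
- tape_roll: small roll of masking tape, to be left alone: 60 mm across, hole 42 mm, 19 mm high, lying flat and loose on the table. Origin: centre of its underside, z up. (A closed 48 mm wide, 38 mm high ink tin stands in the like place on the other side of the table.)
Mind the look-alikes: they are no part of the job. What is shaped like the channel_medium but pink is not meant.

How it is judged:
By the outcome, as a careful person would: the job done as asked, in the order asked, and still so for the second after the job is handed in, with the robot touching nothing.
It also fails if it takes over 99 s, if anything falls off the work surface, if the arm or the gripper's body presses on something with over 40 N, if the wrist force passes 120 N, or if a joint passes its speed limit or range.

## Working session

There is one attempt and no reset: what is moved stays moved. The work goes in short steps, Python scripts to look and compute and a tool call to move; the robot and the scene stay as the last step left them, time stands still between calls to the robot, and variables do not carry over. Pictures are saved under pics/ and viewed, at most 14 in all, crops included, and the job is handed in when it is done.

Besides the shell and the picture viewer there is one more tool, called after "Request:" by a JSON object that holds its "fn" and its "kwargs". apply_moves: Moves the arm, as the interface text tells. Shift numbers are shares of 15 cm and turn numbers shares of 0.5 rad, none past 1 either way. Its arguments: {"type":"object","properties":{"rows":{"type":"array","items":{"type":"array","items":{"type":"number","minimum":-1,"maximum":1}}}},"required":["rows"]}

```bash
ls; mkdir -p pics; cat > h.py <<'E'
import numpy as np,cv2
from station import arm,cams,recognise,silhouettes
def save(n,f,crop=None,s=1):
    im=cams.read_camera(n)
    if crop: a,b,c,d=crop; im=im[b:d,a:c]
    cv2.imwrite('pics/'+f,cv2.resize(im[:,:,::-1],None,fx=s,fy=s,interpolation=cv2.INTER_CUBIC))
def px2w(n,uv,z):
    c=cams.calibration(n);T=np.array(c['cam_to_world']);uv=np.atleast_2d(uv).astype(float)
    d=np.c_[(uv[:,0]-c['cx'])/c['fx'],-(uv[:,1]-c['cy'])/c['fy'],-np.ones(len(uv))]@T[:3,:3].T
    return T[:3,3]+d*((z-T[2,3])/d[:,2])[:,None]
E
python3 - <<'E'
from h import *
s=arm.state();print(s['t'],s['ee_pos'],s['orientation'],s['opening'])
save('top','top1.png');save('scene','scene1.png')
c=cams.calibration('top');print(c)
for n in ['channel_long','channel_medium','channel_short','tray_long','tray_medium','tray_short','stray_tube','parts_tray','spare_tube','tape_roll']:
    r=recognise(n,'top');print(n,[(np.round(q['centre'],3).tolist(),round(q['score'],2)) for q in r])
E
```

```text
pics
0.0 [0.26313577 0.6209368  0.22171369] [ 1.99048514e-01  9.79989228e-01 -8.88419082e-04 -1.08809214e-04] 0.087607320950455
{'fx': 378.960480555835, 'fy': 378.960480555835, 'cx': 318.1957230298381, 'cy': 206.9012030553935, 'cam_to_world': array([[-0.02465688,  0.99681681, -0.07581748,  0.41035859],
       [-0.99957717, -0.02575215, -0.01350245,  0.0047551 ],
       [-0.01541193,  0.07545249,  0.99703029,  0.95165925],
       [ 0.        ,  0.        ,  0.        ,  1.        ]])}
channel_long [([0.387, -0.271, 0.001], 0.85)]
channel_medium [([0.284, 0.33, -0.0], 0.72), ([0.339, 0.146, 0.003], 0.69), ([0.394, 0.28, 0.003], 0.65)]
channel_short [([0.474, -0.096, 0.006], 0.78)]
tray_long [([0.54, 0.379, 0.008], 0.68), ([0.557, 0.39, 0.048], 0.5)]
tray_medium [([0.676, -0.146, 0.008], 0.82)]
tray_short [([0.544, -0.381, 0.009], 0.81)]
stray_tube [([0.557, 0.39, 0.048], 0.79)]
parts_tray [([0.657, 0.129, 0.004], 0.88), ([0.395, 0.28, -0.0], 0.24)]
spare_tube [([0.48, 0.092, 0.04], 0.71)]
tape_roll [([0.514, 0.22, 0.015], 0.85), ([0.385, -0.268, 0.004], 0.47), ([0.661, 0.13, 0.003], 0.46)]
```

View pics/top1.png

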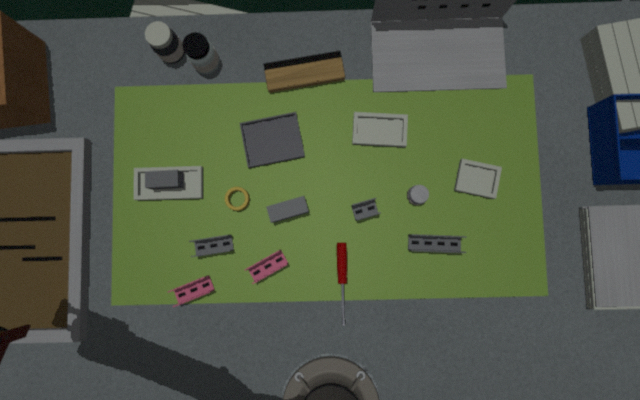

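View pics/scene1.png

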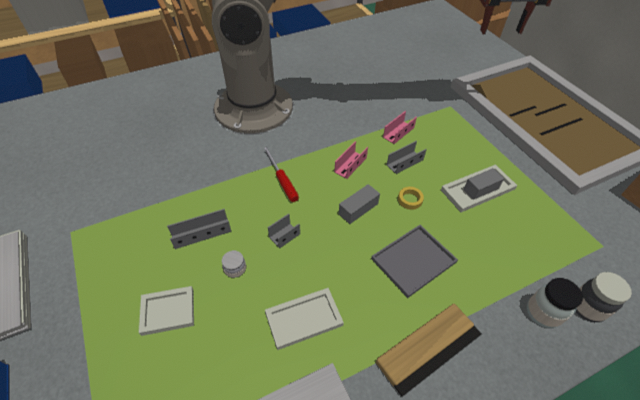

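The top picture shows the following:
- **Channels:** long at (435,244), short at (366,210).
- **Middle-shaped candidates:** grey at (214,246), pink at (268,266) and pink at (194,291). The grey one is meant, because the channel is bare aluminium.
- **Tubes and trays:** stray tube at (163,180) in the long tray, spare tube at (288,210), parts tray at (273,140).

I'll confirm this in one crop and fit the poses.

```bash
cat >> h.py <<'E'
from scipy.optimize import minimize
DIM={'channel_long':(.04,.13,.04,0),'channel_medium':(.04,.095,.04,0),'channel_short':(.04,.06,.04,0),'tray_long':(.08,.17,.016,0),'tray_medium':(.08,.135,.016,0),'tray_short':(.08,.1,.016,0),'stray_tube':(.04,.08,.04,.006),'parts_tray':(.116,.146,.014,0),'spare_tube':(.04,.095,.04,0)}
def proj(n,P):
    c=cams.calibration(n);T=np.linalg.inv(c['cam_to_world']);q=P@T[:3,:3].T+T[:3,3]
    return np.c_[c['cx']+c['fx']*q[:,0]/-q[:,2],c['cy']-c['fy']*q[:,1]/-q[:,2]]
def fit(name,cam,near,z0=None):
    w,l,h,zb=DIM[name]; zb=zb if z0 is None else z0
    B=np.array([[a*w/2,b*l/2,zb+k*h] for a in(-1,1) for b in(-1,1) for k in(0,1)])
    u=proj(cam,np.array([[near[0],near[1],.02]]))[0]
    ms=[m for m in silhouettes(name,cam) if m['mask'].any() and np.hypot(*(np.argwhere(m['mask']).mean(0)[::-1]-u))<25]
    if not ms: return None
    m=ms[0]['mask'].astype(np.uint8)
    cs=max(cv2.findContours(m,0,2)[0],key=cv2.contourArea); H=cv2.fillConvexPoly(np.zeros((1600,2560),np.uint8),(cv2.convexHull(cs).astype(np.float32)*4+1.5).round().astype(np.int32),1)
    H=cv2.dilate(H,np.ones((3,3),np.uint8))
    def cost(p):
        c,s=np.cos(p[2]),np.sin(p[2]);W=B.copy();W[:,:2]=B[:,:2]@np.array([[c,s],[-s,c]])+p[:2]
        hp=cv2.convexHull(((proj(cam,W)+.5)*4).astype(np.float32))
        M=cv2.fillConvexPoly(np.zeros_like(H),(hp*16).round().astype(np.int32),1,shift=4)
        return 1-(M&H).sum()/(M|H).sum()
    best=None
    for y in np.arange(0,np.pi,np.pi/6):
        p0=np.array([near[0],near[1],y])
        r=minimize(cost,p0,method='Nelder-Mead',options=dict(initial_simplex=p0+np.array([[0,0,0],[.02,0,0],[0,.02,0],[0,0,.3]]),xatol=2e-4,fatol=1e-4,maxiter=120))
        if best is None or r.fun<best.fun: best=r
    return [round(float(v),4) for v in best.x[:2]]+[round(float((best.x[2]+np.pi/2)%np.pi-np.pi/2),3),round(1-best.fun,3)]
E
python3 - <<'E'
from h import *
N={'channel_long':(.387,-.271),'channel_medium':(.394,.28),'channel_short':(.474,-.096),'tray_long':(.54,.385),'tray_medium':(.676,-.146),'tray_short':(.544,-.381),'stray_tube':(.55,.39),'parts_tray':(.657,.129),'spare_tube':(.48,.092)}
save('top','crop1.png',(170,185,320,310),5)
for cam in('top','scene'):
    if cam=='scene': cams.read_camera('scene')
    for n,p in N.items(): print(cam,n,fit(n,cam,p))
print(recognise('channel_medium','scene')); 
T=cams.calibration('wrist');print(np.round(T['tool_from_camera'],3))
E
```

```text
top channel_long [0.3862, -0.2613, -0.059, np.float64(0.889)]
top channel_medium [0.3956, 0.2692, 0.146, np.float64(0.848)]
top channel_short [0.4727, -0.0953, 0.319, np.float64(0.822)]
top tray_long None
top tray_medium [0.6756, -0.1425, -0.083, np.float64(0.965)]
top tray_short [0.5445, -0.3834, -0.258, np.float64(0.923)]
top stray_tube [0.5597, 0.3963, 0.007, np.float64(0.965)]
top parts_tray [0.6581, 0.1297, 0.177, np.float64(0.985)]
top spare_tube [0.4798, 0.0921, 0.25, np.float64(0.955)]
scene channel_long [0.3857, -0.2674, -0.065, np.float64(0.961)]
scene channel_medium [0.3933, 0.2826, 0.138, np.float64(0.944)]
scene channel_short [0.4729, -0.0984, 0.255, np.float64(0.961)]
scene tray_long [0.5529, 0.3945, 0.005, np.float64(0.973)]
scene tray_medium [0.674, -0.1409, -0.095, np.float64(0.983)]
scene tray_short None
scene stray_tube [0.5583, 0.3978, 0.102, np.float64(0.917)]
scene parts_tray [0.6563, 0.1314, 0.179, np.float64(0.964)]
scene spare_tube [0.4768, 0.0942, 0.262, np.float64(0.969)]
[{'centre': [0.2842, 0.3265, 0.0185], 'score': 0.79}, {'centre': [0.3435, 0.1429, 0.0142], 'score': 0.71}, {'centre': [0.3856, 0.282, 0.0186], 'score': 0.6}]
[[ 0.     0.96   0.279  0.077]
 [ 1.     0.    -0.001 -0.   ]
 [-0.001  0.279 -0.96  -0.162]
 [ 0.     0.     0.     1.   ]]
```

View pics/crop1.png

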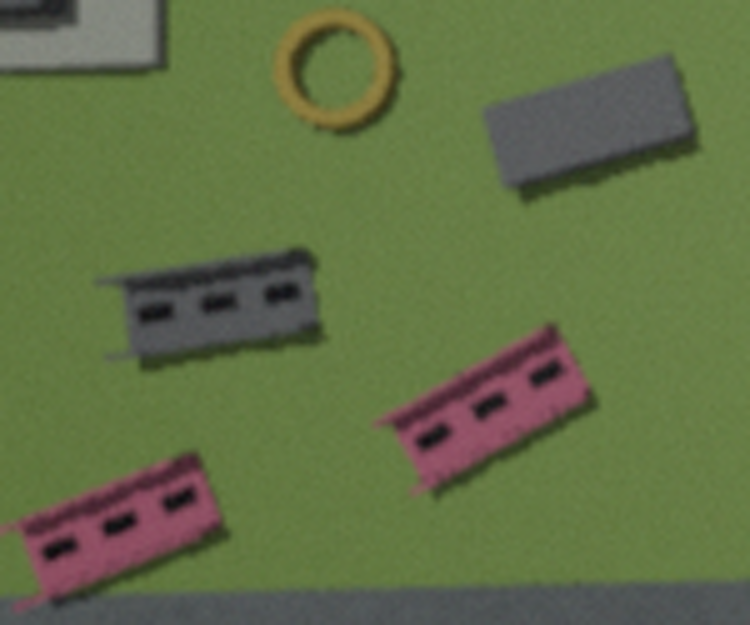

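The crop shows the grey middle-shaped channel at top-picture pixel (214,246), crop (220,310). The two pink look-alikes are at crop (490,400) and (120,525). The box at (590,120) is the spare tube, closed on top. So the grey one is channel_medium. Next I'll plan the moves to the stray tube.

```bash
cat > plan.py <<'E'
# usage: plan.py x y yaw z   -> chain of calls (shift shares, turn share); yaw = world yaw of tool y (mod pi)
import sys; from h import *
from scipy.spatial.transform import Rotation as R
x,y,yaw,z=map(float,sys.argv[1:5]); s=arm.state()
M=R.from_quat(s['orientation']).as_matrix(); p=np.array(s['ee_pos']); g=np.array([x,y,z])
a=np.arctan2(M[1,1],M[0,1]); d=(yaw-a+np.pi/2)%np.pi-np.pi/2; turn=-d
print('pos',p.round(4),'yaw',round(a,3),'tilt',M[:2,2].round(4),'dxyz',(g-p).round(4),'turn',round(turn,3),'F',np.round(s['ft_force'],1),'grip',round(s['gripper_force'],1),round(s['opening'],4),'t',round(s['t'],2),'j',np.round(s['joints'],2))
for i in range(8):
    v=M.T@(g-p); f=min(1,.149/max(abs(v).max(),1e-9)); dv=v*f; dt=np.clip(turn,-.5,.5)
    print('call',i+1,(dv/.15).round(3).tolist(),round(dt/.5,3),'rows>=',int(np.ceil(max(np.linalg.norm(dv)/.05,abs(dt)/.15))))
    p=p+M@dv; M=M@R.from_euler('z',dt).as_matrix(); turn-=dt
    if f==1 and abs(turn)<1e-6: break
E
python3 plan.py .559 .397 .01 .12
```

```text
pos [0.2634 0.6215 0.2227] yaw 1.17 tilt [-0.  0.] dxyz [ 0.2956 -0.2245 -0.1027] turn 1.16 F [-0.4 -0.7 -0.4] grip 0.0 0.0876 t 1.65 j [-1.28  0.48  0.02  1.56 -0.01  1.11 -0.08]
call 1 [-0.993, -0.252, 0.283] 1.0 rows>= 4
call 2 [-0.993, 0.255, 0.284] 1.0 rows>= 4
call 3 [-0.31, 0.29, 0.117] 0.32 rows>= 2
```

Request:
{"fn": "apply_moves", "kwargs": {"rows": [[-1,-0.99,-0.25,0.28,1],[-1,-0.99,-0.25,0.28,1],[-1,-0.99,-0.25,0.28,1],[-1,-0.99,-0.25,0.28,1],[-1,-0.99,-0.25,0.28,1]]}}

```text
t: 2.15
ee_pos: [0.3878, 0.5267, 0.1802]
orientation: [0.438, 0.899, -0.001, 0.001]
ft_force: [-0.2, 0.7, 0.6]
opening: 0.0881
gripper_force: 0.0
```

Request:
{"fn": "apply_moves", "kwargs": {"rows": [[-1,-0.99,0.25,0.28,1],[-1,-0.99,0.25,0.28,1],[-1,-0.99,0.25,0.28,1],[-1,-0.99,0.25,0.28,1],[-1,-0.99,0.25,0.28,1]]}}

```text
t: 2.65
ee_pos: [0.5075, 0.4356, 0.1384]
orientation: [0.645, 0.764, -0.0, 0.0]
ft_force: [-0.7, 0.1, 0.1]
opening: 0.0878
gripper_force: 0.0
```

```bash
python3 plan.py .559 .397 .01 .10
```

```text
pos [0.5075 0.4356 0.1384] yaw 0.17 tilt [-0.0003 -0.0005] dxyz [ 0.0515 -0.0386 -0.0384] turn 0.16 F [-0.7  0.1  0.1] grip 0.0 0.0878 t 2.65 j [-1.    0.56  0.29  1.66 -0.19  0.95 -0.48]
call 1 [-0.311, 0.295, 0.256] 0.319 rows>= 2
```

Request:
{"fn": "apply_moves", "kwargs": {"rows": [[-1,-0.31,0.295,0.256,0.32],[-1,-0.31,0.295,0.256,0.32],[-1,-0.31,0.295,0.256,0.32],[-1,-0.31,0.295,0.256,0.32]]}}

```text
t: 3.05
ee_pos: [0.5566, 0.4007, 0.1005]
orientation: [0.702, 0.712, 0.0, -0.001]
ft_force: [-0.2, 0.8, 0.1]
opening: 0.0878
gripper_force: 0.0
```

```bash
cat >> h.py <<'E'
from scipy.spatial.transform import Rotation as Rr
def wproj(P,s):
    c=cams.calibration('wrist');T=np.eye(4);T[:3,:3]=Rr.from_quat(s['orientation']).as_matrix();T[:3,3]=s['ee_pos']
    T=np.linalg.inv(T@np.array(c['tool_from_camera']));q=np.asarray(P)@T[:3,:3].T+T[:3,3]
    q=q*[1,-1,-1];r=np.hypot(q[:,0],q[:,1]);k=np.arctan2(r,q[:,2])/r
    return np.c_[c['cx']+c['fx']*q[:,0]*k,c['cy']+c['fy']*q[:,1]*k]
def draw(f,boxes):
    s=arm.state();im=cams.read_camera('wrist')[:,:,::-1].copy()
    for x,y,a,w,l,z in boxes:
        R2=np.array([[np.cos(a),np.sin(a)],[-np.sin(a),np.cos(a)]])
        t=np.array([[-1,-1],[1,-1],[1,1],[-1,1],[-1,-1]]);t=np.concatenate([np.linspace(t[i],t[i+1],12) for i in range(4)])
        P=np.c_[(t*[w/2,l/2])@R2+[x,y],np.full(len(t),z)]
        cv2.polylines(im,[wproj(P,s).round().astype(np.int32)],True,(0,0,255),1)
    cv2.imwrite('pics/'+f,im)
E
python3 plan.py .559 .397 .01 .022
python3 -c "
from h import *
draw('w1.png',[(.559,.397,.01,.04,.08,.046),(.553,.3945,.005,.08,.17,.016)])"
```

```text
pos [0.5566 0.4007 0.1005] yaw 0.015 tilt [-0.0013  0.0019] dxyz [ 0.0024 -0.0037 -0.0785] turn 0.005 F [-0.2  0.8  0.1] grip 0.0 0.0878 t 3.05 j [-0.93  0.63  0.31  1.64 -0.24  0.9  -0.51]
call 1 [-0.026, 0.016, 0.523] 0.01 rows>= 2
```

View pics/w1.png

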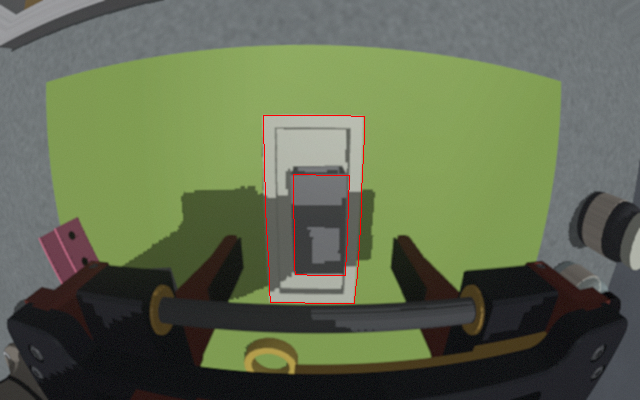

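The wrist picture shows the predicted outlines lying on the long tray (263–365, 115–303) and on the tube's top (293–349, 175–275). The estimates hold, so I'll descend and grip.

Request:
{"fn": "apply_moves", "kwargs": {"rows": [[-1,-0.026,0.016,0.15,0],[-1,-0.026,0.016,0.35,0],[-1,-0.026,0.016,0.5,0],[-1,-0.026,0.016,0.52,0],[-1,-0.026,0.016,0.52,0]]}}

```text
t: 3.6
ee_pos: [0.5597, 0.3958, 0.0228]
orientation: [0.702, 0.712, 0.0, -0.001]
ft_force: [-0.2, -0.2, 0.3]
opening: 0.0874
gripper_force: 0.0
```

Request:
{"fn": "apply_moves", "kwargs": {"rows": [[1,0,0,0,0],[1,0,0,0,0],[1,0,0,0,0],[1,0,0,0,0],[1,0,0,0,0],[1,0,0,0,0],[1,0,0,0,0],[1,0,0,0,0]]}}

```text
t: 4.4
ee_pos: [0.5609, 0.3938, 0.0223]
orientation: [0.704, 0.711, -0.0, -0.0]
ft_force: [0.0, 0.0, 1.2]
opening: 0.04
gripper_force: 30.0
```

```bash
python3 plan.py .559 .397 .01 .14; python3 -c "
from h import *
save('scene','s2.png',(400,130,560,250),4)"
```

```text
pos [0.5609 0.3938 0.0223] yaw 0.01 tilt [-0.0002  0.    ] dxyz [-0.0019  0.0032  0.1177] turn 0.0 F [0.  0.  1.2] grip 30.0 0.04 t 4.4 j [-0.9   0.73  0.28  1.68 -0.27  0.77 -0.48]
call 1 [0.022, -0.012, -0.785] 0.0 rows>= 3
```

Request:
{"fn": "apply_moves", "kwargs": {"rows": [[1,0,0,-0.1,0],[1,0,0,-0.3,0],[1,0,0,-0.5,0],[1,0,0,-0.7,0],[1,0,0,-0.7,0]]}}

```text
t: 4.95
ee_pos: [0.5639, 0.3952, 0.1331]
orientation: [0.704, 0.71, 0.004, 0.001]
ft_force: [0.5, 0.2, -0.1]
opening: 0.0398
gripper_force: 30.0
```

```bash
python3 plan.py .657 .1295 .178 .12
```

```text
pos [0.5639 0.3952 0.1331] yaw 0.009 tilt [0.007  0.0055] dxyz [ 0.0931 -0.2657 -0.0131] turn -0.169 F [ 0.5  0.2 -0.1] grip 30.0 0.0398 t 4.95 j [-0.93  0.6   0.33  1.62 -0.23  0.95 -0.51]
call 1 [-0.993, 0.337, 0.046] -0.337 rows>= 4
call 2 [-0.818, 0.131, 0.036] 0.0 rows>= 3
```

Request:
{"fn": "apply_moves", "kwargs": {"rows": [[1,-0.12,0.04,0,-0.05],[1,-0.33,0.11,0,-0.15],[1,-0.55,0.18,0,-0.25],[1,-0.77,0.26,0,-0.34],[1,-0.99,0.34,0,-0.34],[1,-0.99,0.34,0,-0.34]]}}

```text
t: 5.55
ee_pos: [0.6157, 0.2378, 0.1274]
orientation: [0.644, 0.765, -0.001, 0.002]
ft_force: [1.3, -0.2, -1.1]
opening: 0.0397
gripper_force: 30.0
```

Request:
{"fn": "apply_moves", "kwargs": {"rows": [[1,-0.2,0.03,0,0],[1,-0.4,0.06,0,0],[1,-0.6,0.1,0,0],[1,-0.75,0.12,0,0],[1,-0.82,0.13,0,0],[1,-0.82,0.13,0,0]]}}

```text
t: 6.15
ee_pos: [0.6548, 0.1267, 0.1271]
orientation: [0.642, 0.767, -0.0, 0.0]
ft_force: [-0.8, 0.4, 0.4]
opening: 0.0395
gripper_force: 30.0
```

```bash
python3 plan.py .657 .1295 .178 .0205
```

```text
pos [0.6548 0.1267 0.1271] yaw 0.178 tilt [-0.0002 -0.0006] dxyz [ 0.0022  0.0028 -0.1066] turn -0.0 F [-0.8  0.4  0.4] grip 30.0 0.0395 t 6.15 j [-0.5   0.57  0.31  1.68 -0.21  0.93  0.06]
call 1 [0.016, 0.018, 0.711] -0.001 rows>= 3
```

Request:
{"fn": "apply_moves", "kwargs": {"rows": [[1,0.016,0.018,0.15,0],[1,0.016,0.018,0.35,0],[1,0.016,0.018,0.55,0],[1,0.016,0.018,0.64,0],[1,0.016,0.018,0.69,0],[1,0.016,0.018,0.7,0],[1,0.016,0.018,0.7,0]]}}

```text
t: 6.85
ee_pos: [0.6576, 0.1316, 0.0232]
orientation: [0.641, 0.768, 0.001, 0.0]
ft_force: [0.1, 0.8, -0.5]
opening: 0.0399
gripper_force: 30.0
```

```bash
python3 plan.py .657 .1295 .178 .0203
```

```text
pos [0.6576 0.1316 0.0232] yaw 0.18 tilt [0.0014 0.0005] dxyz [-0.0006 -0.0021 -0.0029] turn 0.002 F [ 0.1  0.8 -0.5] grip 30.0 0.0399 t 6.85 j [-0.47  0.71  0.26  1.72 -0.25  0.75  0.09]
call 1 [-0.013, -0.006, 0.02] 0.004 rows>= 1
```

Request:
{"fn": "apply_moves", "kwargs": {"rows": [[1,0,0,0.008,0],[1,0,0,0.014,0],[1,0,0,0.014,0]]}}

```text
t: 7.15
ee_pos: [0.6572, 0.1311, 0.0207]
orientation: [0.641, 0.768, 0.0, 0.0]
ft_force: [-0.9, 0.5, -1.0]
opening: 0.0394
gripper_force: 30.0
```

Request:
{"fn": "apply_moves", "kwargs": {"rows": [[-1,0,0,0,0],[-1,0,0,0,0],[-1,0,0,0,0],[-1,0,0,0,0],[-1,0,0,0,0],[-1,0,0,0,0]]}}

```text
t: 7.75
ee_pos: [0.6569, 0.131, 0.0202]
orientation: [0.641, 0.768, -0.0, -0.0]
ft_force: [-0.2, 0.6, -0.4]
opening: 0.0842
gripper_force: 0.0
```

Request:
{"fn": "apply_moves", "kwargs": {"rows": [[-1,0,0,-0.2,0],[-1,0,0,-0.5,0],[-1,0,0,-0.8,0],[-1,0,0,-0.8,0]]}}

```text
t: 8.15
ee_pos: [0.6612, 0.1315, 0.1472]
orientation: [0.641, 0.768, 0.005, 0.003]
ft_force: [0.4, 0.0, 0.9]
opening: 0.0877
gripper_force: 0.0
```

```bash
python3 plan.py .386 -.267 -.062 .12
```

```text
pos [0.6612 0.1315 0.1472] yaw 0.179 tilt [0.0111 0.0031] dxyz [-0.2752 -0.3985 -0.0272] turn 0.241 F [0.4 0.  0.9] grip 0.0 0.0877 t 8.15 j [-0.51  0.56  0.32  1.65 -0.2   0.95  0.06]
call 1 [-0.993, -0.991, 0.066] 0.483 rows>= 5
call 2 [-0.993, -0.599, 0.055] 0.0 rows>= 4
call 3 [-0.571, -0.344, 0.032] 0.0 rows>= 3
```

Request:
{"fn": "apply_moves", "kwargs": {"rows": [[-1,-0.99,-0.99,0.06,0.48],[-1,-0.99,-0.99,0.06,0.48],[-1,-0.99,-0.99,0.06,0.48],[-1,-0.99,-0.99,0.06,0.48],[-1,-0.99,-0.99,0.06,0.48],[-1,-0.99,-0.99,0.06,0.48]]}}

```text
t: 8.75
ee_pos: [0.5361, -0.0436, 0.131]
orientation: [0.729, 0.684, -0.0, -0.0]
ft_force: [-0.1, -0.5, -1.0]
opening: 0.0877
gripper_force: 0.0
```

Request:
{"fn": "apply_moves", "kwargs": {"rows": [[-1,-0.99,-0.6,0,0],[-1,-0.99,-0.6,0,0],[-1,-0.99,-0.6,0,0],[-1,-0.99,-0.6,0,0],[-1,-0.99,-0.6,0,0]]}}

```text
t: 9.25
ee_pos: [0.438, -0.1863, 0.1313]
orientation: [0.729, 0.684, -0.0, 0.0]
ft_force: [0.4, 0.2, 0.5]
opening: 0.0876
gripper_force: 0.0
```

Request:
{"fn": "apply_moves", "kwargs": {"rows": [[-1,-0.57,-0.34,0,0],[-1,-0.57,-0.34,0,0],[-1,-0.57,-0.34,0,0],[-1,-0.57,-0.34,0,0]]}}

```text
t: 9.65
ee_pos: [0.3843, -0.2662, 0.1312]
orientation: [0.728, 0.686, 0.0, 0.0]
ft_force: [0.0, -0.0, -0.2]
opening: 0.088
gripper_force: 0.0
```

```bash
python3 plan.py .386 -.267 -.062 .12
python3 -c "
from h import *
draw('w2.png',[(.386,-.267,-.062,.04,.13,.04)])
save('top','top2.png')
for n,p in dict(tray_long=(.553,.3945),tray_short=(.544,-.383),stray_tube=(.657,.13)).items(): print(n,fit(n,'top',p,.004 if n=='stray_tube' else None))
cams.read_camera('scene')
for n,p in dict(tray_long=(.553,.3945),tray_short=(.544,-.383),channel_long=(.386,-.267),channel_medium=(.394,.28)).items(): print(n,fit(n,'scene',p))
"
```

```text
pos [ 0.3843 -0.2662  0.1312] yaw -0.06 tilt [0.0008 0.    ] dxyz [ 0.0017 -0.0008 -0.0112] turn 0.002 F [ 0.  -0.  -0.2] grip 0.0 0.088 t 9.65 j [ 0.05  0.28  0.5   2.15 -0.2   0.75  0.62]
call 1 [-0.005, 0.012, 0.074] 0.005 rows>= 1
tray_long [0.5542, 0.3931, 0.008, np.float64(0.977)]
tray_short [0.5438, -0.3813, -0.226, np.float64(0.944)]
stray_tube [0.6583, 0.1338, 0.189, np.float64(0.955)]
tray_long [0.5521, 0.3947, 0.007, np.float64(0.956)]
tray_short [0.5421, -0.3808, -0.252, np.float64(0.987)]
channel_long [0.3852, -0.2669, -0.077, np.float64(0.973)]
channel_medium [0.3933, 0.2826, 0.136, np.float64(0.936)]
```

View pics/w2.png

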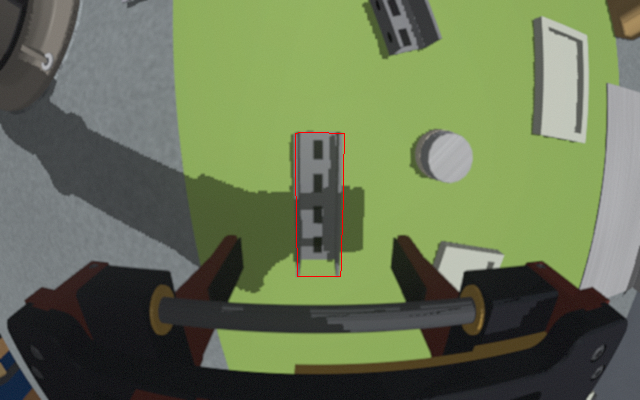

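View pics/top2.png

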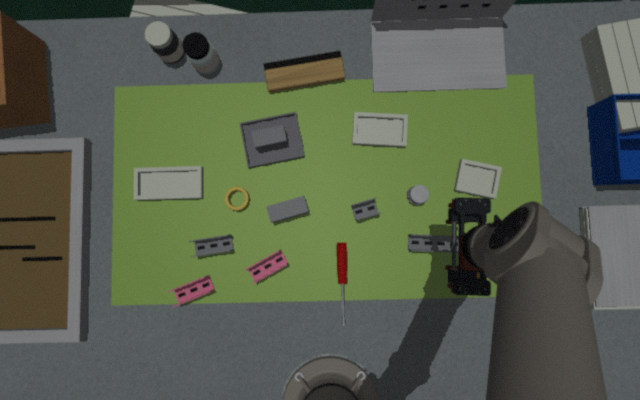

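The wrist picture shows the long channel (296–344, 132–276) inside the predicted outline. The top picture shows the tube lying in the parts tray (270,137) and the long tray empty (168,183). Now I'll grip the long channel.

Request:
{"fn": "apply_moves", "kwargs": {"rows": [[-1,-0.005,0.01,0.2,0],[-1,-0.005,0.01,0.45,0],[-1,-0.005,0.01,0.65,0],[-1,-0.005,0.01,0.755,0],[-1,-0.005,0.01,0.755,0]]}}

```text
t: 10.65
ee_pos: [0.3826, -0.2668, 0.0161]
orientation: [0.728, 0.686, -0.001, -0.002]
ft_force: [0.0, -0.4, -0.6]
opening: 0.0882
gripper_force: 0.0
```

Request:
{"fn": "apply_moves", "kwargs": {"rows": [[1,0,0,0,0],[1,0,0,0,0],[1,0,0,0,0],[1,0,0,0,0],[1,0,0,0,0],[1,0,0,0,0],[1,0,0,0,0],[1,0,0,0,0]]}}

```text
t: 11.45
ee_pos: [0.3842, -0.2676, 0.0181]
orientation: [0.728, 0.686, 0.0, 0.0]
ft_force: [-0.2, 0.7, 3.5]
opening: 0.0399
gripper_force: 30.0
```

Request:
{"fn": "apply_moves", "kwargs": {"rows": [[1,0,0,-0.1,0],[1,0,0,-0.3,0],[1,0,0,-0.5,0],[1,0,0,-0.7,0],[1,0,0,-0.7,0]]}}

```text
t: 11.95
ee_pos: [0.3859, -0.2688, 0.1257]
orientation: [0.728, 0.685, 0.001, 0.003]
ft_force: [0.4, -0.4, -1.3]
opening: 0.0401
gripper_force: 30.0
```

```bash
python3 plan.py .553 .394 .007 .13
```

```text
pos [ 0.3859 -0.2688  0.1257] yaw -0.06 tilt [ 0.0055 -0.002 ] dxyz [0.1671 0.6628 0.0043] turn -0.067 F [ 0.4 -0.4 -1.3] grip 30.0 0.0401 t 11.95 j [ 0.04  0.29  0.52  2.16 -0.22  0.74  0.64]
call 1 [0.993, 0.188, -0.007] -0.135 rows>= 4
call 2 [0.993, 0.258, -0.007] 0.0 rows>= 4
call 3 [0.993, 0.258, -0.007] 0.0 rows>= 4
call 4 [0.993, 0.258, -0.007] 0.0 rows>= 4
call 5 [0.452, 0.117, -0.003] 0.0 rows>= 2
```

Request:
{"fn": "apply_moves", "kwargs": {"rows": [[1,0.1,0.02,0,-0.14],[1,0.28,0.05,0,-0.14],[1,0.5,0.1,0,-0.14],[1,0.75,0.14,0,-0.14],[1,0.99,0.19,0,-0.14]]}}

```text
t: 12.45
ee_pos: [0.4201, -0.1183, 0.1213]
orientation: [0.702, 0.712, -0.001, -0.001]
ft_force: [1.0, 0.2, -0.4]
opening: 0.0398
gripper_force: 30.0
```

Request:
{"fn": "apply_moves", "kwargs": {"rows": [[1,0.25,0.065,0,0],[1,0.5,0.13,0,0],[1,0.75,0.195,0,0],[1,0.99,0.26,0,0]]}}

```text
t: 12.85
ee_pos: [0.4573, 0.0306, 0.1212]
orientation: [0.702, 0.712, -0.001, -0.001]
ft_force: [0.6, -0.3, -1.3]
opening: 0.0395
gripper_force: 30.0
```

Request:
{"fn": "apply_moves", "kwargs": {"rows": [[1,0.25,0.065,0,0],[1,0.5,0.13,0,0],[1,0.75,0.195,0,0],[1,0.99,0.26,0,0]]}}

```text
t: 13.25
ee_pos: [0.4945, 0.1792, 0.1209]
orientation: [0.702, 0.712, -0.002, -0.001]
ft_force: [0.3, -0.2, -1.5]
opening: 0.0399
gripper_force: 30.0
```

Request:
{"fn": "apply_moves", "kwargs": {"rows": [[1,0.25,0.065,0,0],[1,0.5,0.13,0,0],[1,0.75,0.195,0,0],[1,0.9,0.235,0,0],[1,0.99,0.26,0,0],[1,0.99,0.26,0,0]]}}

```text
t: 13.85
ee_pos: [0.5323, 0.3276, 0.121]
orientation: [0.702, 0.712, -0.001, -0.001]
ft_force: [0.0, 0.4, -1.1]
opening: 0.0395
gripper_force: 30.0
```

```bash
python3 plan.py .553 .394 .007 .12
```

```text
pos [0.5323 0.3276 0.121 ] yaw 0.015 tilt [-0.0024 -0.0007] dxyz [ 0.0207  0.0664 -0.001 ] turn 0.008 F [ 0.   0.4 -1.1] grip 30.0 0.0395 t 13.85 j [-0.86  0.52  0.29  1.78 -0.19  0.87 -0.48]
call 1 [0.441, 0.144, 0.006] 0.015 rows>= 2
```

Request:
{"fn": "apply_moves", "kwargs": {"rows": [[1,0.15,0.05,0,0.01],[1,0.3,0.1,0,0.01],[1,0.44,0.145,0,0.01],[1,0.44,0.145,0,0.01],[1,0.44,0.145,0,0.01]]}}

```text
t: 14.35
ee_pos: [0.5546, 0.3898, 0.1221]
orientation: [0.706, 0.709, -0.001, 0.0]
ft_force: [0.5, -0.1, -0.3]
opening: 0.04
gripper_force: 30.0
```

```bash
python3 plan.py .553 .394 .007 .025; python3 -c "
from h import *
draw('w3.png',[(.553,.394,.007,.08,.17,.016),(.553,.394,.007,.06,.15,.016),(.553,.394,.007,.04,.13,.143)])"
```

```text
pos [0.5546 0.3898 0.1221] yaw 0.004 tilt [-0.0013 -0.0019] dxyz [-0.0016  0.0042 -0.0971] turn -0.003 F [ 0.5 -0.1 -0.3] grip 30.0 0.04 t 14.35 j [-0.9   0.59  0.29  1.65 -0.2   0.93 -0.54]
call 1 [0.029, -0.01, 0.647] -0.005 rows>= 2
```

View pics/w3.png

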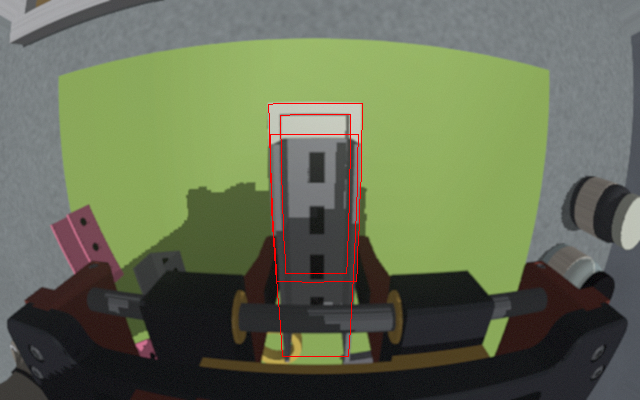

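The wrist picture shows the held channel's far end at row ~138, and the outline for the target pose at row 135. That matches the remaining 4 mm, and the tray lies on its own outline. I'll lower it.

Request:
{"fn": "apply_moves", "kwargs": {"rows": [[1,0.025,-0.01,0.15,0],[1,0.025,-0.01,0.35,0],[1,0.025,-0.01,0.5,0],[1,0.025,-0.01,0.6,0],[1,0.025,-0.01,0.64,0],[1,0.025,-0.01,0.64,0]]}}

```text
t: 15.0
ee_pos: [0.5535, 0.3946, 0.0266]
orientation: [0.706, 0.709, -0.001, 0.0]
ft_force: [0.5, -0.3, -1.2]
opening: 0.0395
gripper_force: 30.0
```

```bash
python3 plan.py .553 .394 .007 .024
```

```text
pos [0.5535 0.3946 0.0266] yaw 0.004 tilt [-0.0006 -0.0009] dxyz [-0.0005 -0.0006 -0.0026] turn -0.003 F [ 0.5 -0.3 -1.2] grip 30.0 0.0395 t 15.0 j [-0.88  0.71  0.25  1.69 -0.23  0.77 -0.52]
call 1 [-0.004, -0.003, 0.017] -0.006 rows>= 1
```

Request:
{"fn": "apply_moves", "kwargs": {"rows": [[1,0,0,0.008,0],[1,0,0,0.015,0],[1,0,0,0.015,0]]}}

```text
t: 15.3
ee_pos: [0.5539, 0.3959, 0.0254]
orientation: [0.705, 0.709, 0.001, 0.0]
ft_force: [0.3, 0.9, -1.2]
opening: 0.0395
gripper_force: 30.0
```

Request:
{"fn": "apply_moves", "kwargs": {"rows": [[-1,0,0,0,0],[-1,0,0,0,0],[-1,0,0,0,0],[-1,0,0,0,0],[-1,0,0,0,0],[-1,0,0,0,0]]}}

```text
t: 15.9
ee_pos: [0.5535, 0.3955, 0.0247]
orientation: [0.705, 0.709, 0.0, 0.0]
ft_force: [0.1, -0.3, -0.7]
opening: 0.0843
gripper_force: 0.0
```

Request:
{"fn": "apply_moves", "kwargs": {"rows": [[-1,0,0,-0.2,0],[-1,0,0,-0.5,0],[-1,0,0,-0.7,0],[-1,0,0,-0.7,0]]}}

```text
t: 16.3
ee_pos: [0.5564, 0.3972, 0.135]
orientation: [0.705, 0.709, 0.004, 0.0]
ft_force: [-0.4, -0.4, 0.2]
opening: 0.0877
gripper_force: 0.0
```

```bash
python3 plan.py .3935 .2825 .14 .12
```

```text
pos [0.5564 0.3972 0.135 ] yaw 0.005 tilt [0.0067 0.0056] dxyz [-0.1629 -0.1147 -0.015 ] turn -0.135 F [-0.4 -0.4  0.2] grip 0.0 0.0877 t 16.3 j [-0.91  0.58  0.29  1.63 -0.2   0.94 -0.55]
call 1 [-0.693, -0.993, 0.08] -0.271 rows>= 4
call 2 [-0.054, -0.105, 0.008] 0.0 rows>= 1
```

Request:
{"fn": "apply_moves", "kwargs": {"rows": [[-1,-0.69,-0.99,0.08,-0.27],[-1,-0.69,-0.99,0.08,-0.27],[-1,-0.69,-0.99,0.08,-0.27],[-1,-0.69,-0.99,0.08,-0.27],[-1,-0.69,-0.99,0.08,-0.27],[-1,-0.69,-0.99,0.08,-0.27]]}}

```text
t: 16.9
ee_pos: [0.4053, 0.2914, 0.1175]
orientation: [0.656, 0.755, 0.0, -0.0]
ft_force: [0.7, 0.1, 0.4]
opening: 0.088
gripper_force: 0.0
```

```bash
python3 plan.py .3935 .2825 .14 .12; python3 -c "
from h import *
draw('w4.png',[(.3935,.2825,.14,.04,.095,.04),(.553,.394,.007,.04,.13,.046)])"
```

```text
pos [0.4053 0.2914 0.1175] yaw 0.14 tilt [-0.      0.0003] dxyz [-0.0118 -0.0089  0.0025] turn 0.0 F [0.7 0.1 0.4] grip 0.0 0.088 t 16.9 j [-0.96  0.33  0.26  2.08 -0.13  0.74 -0.49]
call 1 [-0.047, -0.086, -0.016] 0.0 rows>= 1
```

View pics/w4.png

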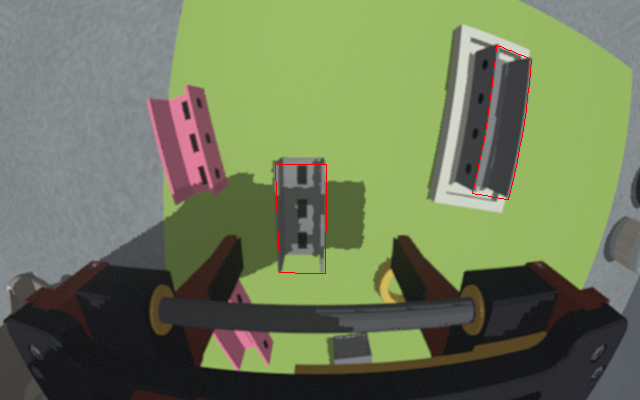

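The wrist picture shows the grey medium channel at (275–327, 158–273), within about 2 mm of its outline. The long channel lies inside its tray (435–530, 25–210), and both pink ones are clear of the fingers.

Request:
{"fn": "apply_moves", "kwargs": {"rows": [[-1,-0.038,-0.085,0.05,0],[-1,-0.038,-0.085,0.3,0],[-1,-0.038,-0.085,0.55,0],[-1,-0.038,-0.085,0.66,0],[-1,-0.038,-0.085,0.66,0]]}}

```text
t: 17.45
ee_pos: [0.3935, 0.2836, 0.0163]
orientation: [0.656, 0.755, -0.002, 0.0]
ft_force: [-0.5, -0.4, 0.2]
opening: 0.0881
gripper_force: 0.0
```

Request:
{"fn": "apply_moves", "kwargs": {"rows": [[1,0,0,0,0],[1,0,0,0,0],[1,0,0,0,0],[1,0,0,0,0],[1,0,0,0,0],[1,0,0,0,0],[1,0,0,0,0],[1,0,0,0,0]]}}

```text
t: 18.25
ee_pos: [0.3937, 0.284, 0.0189]
orientation: [0.656, 0.755, 0.0, -0.0]
ft_force: [-1.1, -0.4, 4.0]
opening: 0.0398
gripper_force: 30.0
```

Request:
{"fn": "apply_moves", "kwargs": {"rows": [[1,0,0,-0.1,0],[1,0,0,-0.3,0],[1,0,0,-0.5,0],[1,0,0,-0.7,0],[1,0,0,-0.7,0]]}}

```text
t: 18.75
ee_pos: [0.3956, 0.2854, 0.1268]
orientation: [0.656, 0.755, 0.003, 0.0]
ft_force: [-0.3, 0.8, -1.4]
opening: 0.0398
gripper_force: 30.0
```

```bash
python3 plan.py .675 -.142 -.09 .12
```

```text
pos [0.3956 0.2854 0.1268] yaw 0.14 tilt [0.0045 0.0047] dxyz [ 0.2794 -0.4274 -0.0068] turn 0.23 F [-0.3  0.8 -1.4] grip 30.0 0.0398 t 18.75 j [-0.98  0.3   0.27  2.1  -0.12  0.75 -0.5 ]
call 1 [-0.993, 0.467, 0.013] 0.459 rows>= 4
call 2 [-0.993, 0.785, 0.015] 0.0 rows>= 4
call 3 [-0.816, 0.645, 0.012] 0.0 rows>= 4
```

Request:
{"fn": "apply_moves", "kwargs": {"rows": [[1,-0.1,0.05,0,0.1],[1,-0.3,0.14,0,0.2],[1,-0.52,0.25,0,0.3],[1,-0.76,0.36,0,0.4],[1,-0.99,0.47,0,0.46]]}}

```text
t: 19.25
ee_pos: [0.4841, 0.1434, 0.1219]
orientation: [0.74, 0.673, -0.002, -0.0]
ft_force: [0.6, -0.7, -1.2]
opening: 0.0398
gripper_force: 30.0
```

Request:
{"fn": "apply_moves", "kwargs": {"rows": [[1,-0.2,0.16,0,0],[1,-0.4,0.32,0,0],[1,-0.6,0.47,0,0],[1,-0.8,0.63,0,0],[1,-0.99,0.78,0,0]]}}

```text
t: 19.75
ee_pos: [0.5868, -0.0152, 0.1215]
orientation: [0.739, 0.673, -0.002, -0.001]
ft_force: [0.5, 0.5, -0.6]
opening: 0.0395
gripper_force: 30.0
```

Request:
{"fn": "apply_moves", "kwargs": {"rows": [[1,-0.2,0.16,0,0],[1,-0.4,0.32,0,0],[1,-0.6,0.47,0,0],[1,-0.75,0.59,0,0],[1,-0.8,0.64,0,0],[1,-0.8,0.64,0,0],[1,-0.8,0.64,0,0]]}}

```text
t: 20.45
ee_pos: [0.6711, -0.1389, 0.1222]
orientation: [0.738, 0.675, -0.001, -0.001]
ft_force: [-0.2, 0.5, -1.6]
opening: 0.0399
gripper_force: 30.0
```

```bash
python3 plan.py .675 -.142 -.09 .026
```

```text
pos [ 0.6711 -0.1389  0.1222] yaw -0.09 tilt [-0.0026  0.001 ] dxyz [ 0.0039 -0.0031 -0.0962] turn -0.0 F [-0.2  0.5 -1.6] grip 30.0 0.0399 t 20.45 j [-0.16  0.62  0.4   1.63 -0.28  0.95  0.25]
call 1 [-0.019, 0.03, 0.641] -0.0 rows>= 2
```

Request:
{"fn": "apply_moves", "kwargs": {"rows": [[1,-0.02,0.025,0.15,0],[1,-0.02,0.025,0.35,0],[1,-0.02,0.025,0.5,0],[1,-0.02,0.025,0.6,0],[1,-0.02,0.025,0.635,0],[1,-0.02,0.025,0.635,0]]}}

```text
t: 21.05
ee_pos: [0.6754, -0.1423, 0.0281]
orientation: [0.738, 0.675, -0.0, -0.0]
ft_force: [0.9, 0.3, -1.1]
opening: 0.0398
gripper_force: 30.0
```

```bash
python3 plan.py .675 -.142 -.09 .0245
```

```text
pos [ 0.6754 -0.1423  0.0281] yaw -0.089 tilt [-0.0009  0.0005] dxyz [-0.0004  0.0003 -0.0036] turn 0.001 F [ 0.9  0.3 -1.1] grip 30.0 0.0398 t 21.05 j [-0.12  0.74  0.35  1.66 -0.33  0.8   0.29]
call 1 [0.002, -0.003, 0.024] 0.001 rows>= 1
```

Request:
{"fn": "apply_moves", "kwargs": {"rows": [[1,0,0,0.01,0],[1,0,0,0.018,0],[1,0,0,0.022,0],[1,0,0,0.022,0]]}}

```text
t: 21.45
ee_pos: [0.6759, -0.1433, 0.0255]
orientation: [0.738, 0.675, 0.0, 0.0]
ft_force: [0.4, -0.5, -0.8]
opening: 0.04
gripper_force: 30.0
```

Request:
{"fn": "apply_moves", "kwargs": {"rows": [[-1,0,0,0,0],[-1,0,0,0,0],[-1,0,0,0,0],[-1,0,0,0,0],[-1,0,0,0,0],[-1,0,0,0,0]]}}

```text
t: 22.05
ee_pos: [0.6757, -0.1432, 0.0251]
orientation: [0.738, 0.675, -0.0, -0.0]
ft_force: [-0.4, 0.6, -1.0]
opening: 0.0843
gripper_force: 0.0
```

Request:
{"fn": "apply_moves", "kwargs": {"rows": [[-1,0,0,-0.2,0],[-1,0,0,-0.5,0],[-1,0,0,-0.7,0],[-1,0,0,-0.7,0]]}}

```text
t: 22.45
ee_pos: [0.6787, -0.1443, 0.1354]
orientation: [0.738, 0.674, 0.003, 0.003]
ft_force: [0.0, 0.4, -0.6]
opening: 0.0876
gripper_force: 0.0
```

```bash
python3 plan.py .473 -.098 .27 .12
```

```text
pos [ 0.6787 -0.1443  0.1354] yaw -0.09 tilt [ 0.0085 -0.0013] dxyz [-0.2057  0.0463 -0.0154] turn -0.36 F [ 0.   0.4 -0.6] grip 0.0 0.0876 t 22.45 j [-0.15  0.61  0.4   1.61 -0.28  0.96  0.25]
call 1 [0.131, -0.993, 0.065] -0.721 rows>= 4
call 2 [0.191, -0.357, 0.026] 0.0 rows>= 2
```

Request:
{"fn": "apply_moves", "kwargs": {"rows": [[-1,0.13,-0.99,0.06,-0.72],[-1,0.13,-0.99,0.06,-0.72],[-1,0.13,-0.99,0.06,-0.72],[-1,0.13,-0.99,0.06,-0.72],[-1,0.13,-0.99,0.06,-0.72]]}}

```text
t: 22.95
ee_pos: [0.5282, -0.1101, 0.1206]
orientation: [0.606, 0.796, -0.0, -0.001]
ft_force: [0.7, -0.7, 1.0]
opening: 0.0881
gripper_force: 0.0
```

Request:
{"fn": "apply_moves", "kwargs": {"rows": [[-1,0.19,-0.36,0.03,0],[-1,0.19,-0.36,0.03,0],[-1,0.19,-0.36,0.03,0],[-1,0.19,-0.36,0.03,0]]}}

```text
t: 23.35
ee_pos: [0.4725, -0.0976, 0.1172]
orientation: [0.605, 0.796, 0.001, 0.001]
ft_force: [-0.2, 0.2, 0.6]
opening: 0.088
gripper_force: 0.0
```

```bash
python3 plan.py .473 -.098 .27 .018; python3 -c "
from h import *
draw('w5.png',[(.473,-.098,.27,.04,.06,.04),(.675,-.142,-.09,.04,.095,.046)])"
```

```text
pos [ 0.4725 -0.0976  0.1172] yaw 0.27 tilt [ 0.0029 -0.0005] dxyz [ 0.0005 -0.0004 -0.0992] turn 0.0 F [-0.2  0.2  0.6] grip 0.0 0.088 t 23.35 j [-0.2   0.31  0.33  2.12 -0.15  0.72  0.49]
call 1 [-0.003, 0.001, 0.661] 0.0 rows>= 2
```

View pics/w5.png

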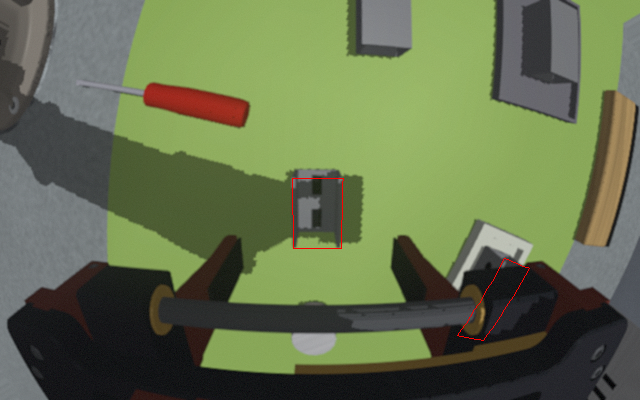

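The wrist picture shows the short channel at (293–342, 170–248) matching its outline. The rows above 178 are the lower edge of the far end, which this camera sees. The ink tin (314,342) and the spare tube (383,25) are clear.

Request:
{"fn": "apply_moves", "kwargs": {"rows": [[-1,0,0,0.1,0],[-1,0,0,0.35,0],[-1,0,0,0.55,0],[-1,0,0,0.66,0],[-1,0,0,0.66,0]]}}

```text
t: 23.9
ee_pos: [0.4702, -0.0976, 0.0156]
orientation: [0.606, 0.796, -0.001, -0.001]
ft_force: [-0.6, -0.6, -0.1]
opening: 0.0876
gripper_force: 0.0
```

Request:
{"fn": "apply_moves", "kwargs": {"rows": [[1,0,0,0,0],[1,0,0,0,0],[1,0,0,0,0],[1,0,0,0,0],[1,0,0,0,0],[1,0,0,0,0],[1,0,0,0,0],[1,0,0,0,0]]}}

```text
t: 24.7
ee_pos: [0.4701, -0.0973, 0.0178]
orientation: [0.605, 0.796, 0.0, 0.0]
ft_force: [-0.1, 0.1, 4.6]
opening: 0.0395
gripper_force: 30.0
```

Request:
{"fn": "apply_moves", "kwargs": {"rows": [[1,0,0,-0.1,0],[1,0,0,-0.3,0],[1,0,0,-0.5,0],[1,0,0,-0.7,0],[1,0,0,-0.7,0]]}}

```text
t: 25.2
ee_pos: [0.4722, -0.0978, 0.1257]
orientation: [0.606, 0.796, 0.002, 0.002]
ft_force: [-0.1, -0.1, -1.0]
opening: 0.0399
gripper_force: 30.0
```

```bash
python3 plan.py .543 -.382 -.25 .12
```

```text
pos [ 0.4722 -0.0978  0.1257] yaw 0.27 tilt [0.0062 0.0001] dxyz [ 0.0708 -0.2842 -0.0057] turn 0.52 F [-0.1 -0.1 -1. ] grip 30.0 0.0399 t 25.2 j [-0.22  0.3   0.35  2.12 -0.15  0.74  0.49]
call 1 [-0.993, -0.025, 0.021] 1.0 rows>= 4
call 2 [-0.853, 0.438, 0.02] 0.039 rows>= 3
```

Request:
{"fn": "apply_moves", "kwargs": {"rows": [[1,-0.1,0,0,0.12],[1,-0.28,0,0,0.3],[1,-0.46,-0.01,0,0.5],[1,-0.64,-0.02,0,0.7],[1,-0.82,-0.02,0,0.9],[1,-0.99,-0.02,0,1],[1,-0.99,-0.02,0,1]]}}

```text
t: 25.9
ee_pos: [0.5057, -0.2461, 0.1212]
orientation: [0.786, 0.618, -0.002, 0.001]
ft_force: [0.3, -0.7, -0.4]
opening: 0.0398
gripper_force: 30.0
```

Request:
{"fn": "apply_moves", "kwargs": {"rows": [[1,-0.17,0.08,0,0.04],[1,-0.36,0.18,0,0.04],[1,-0.55,0.28,0,0.04],[1,-0.72,0.37,0,0.04],[1,-0.85,0.44,0,0.04],[1,-0.85,0.44,0,0.04],[1,-0.85,0.44,0,0.04]]}}

```text
t: 26.6
ee_pos: [0.5407, -0.3799, 0.1209]
orientation: [0.79, 0.613, -0.0, -0.001]
ft_force: [0.2, 0.6, -0.6]
opening: 0.0399
gripper_force: 30.0
```

```bash
python3 plan.py .543 -.382 -.25 .027; python3 -c "
from h import *
draw('w6.png',[(.543,-.382,-.25,.08,.10,.016),(.543,-.382,-.25,.06,.08,.016),(.543,-.382,-.25,.04,.06,.143)])"
```

```text
pos [ 0.5407 -0.3799  0.1209] yaw -0.251 tilt [-0.0025  0.0016] dxyz [ 0.0023 -0.0021 -0.0939] turn -0.001 F [ 0.2  0.6 -0.6] grip 30.0 0.0399 t 26.6 j [ 0.19  0.6   0.47  1.7  -0.33  0.92  0.54]
call 1 [-0.01, 0.02, 0.626] -0.003 rows>= 2
```

View pics/w6.png

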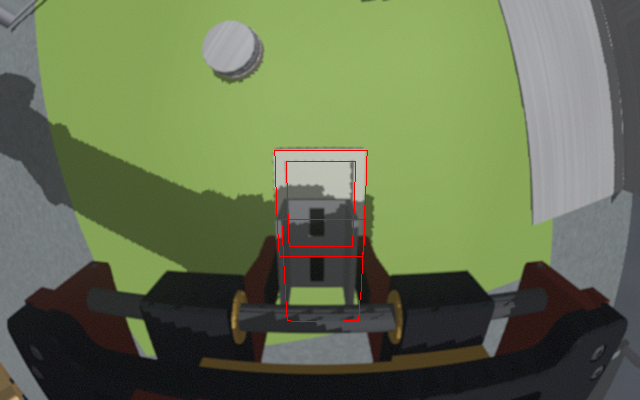

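The wrist picture shows the short tray on its outline (275–367, 150–257) and the held channel centred over it. I'll lower it.

Request:
{"fn": "apply_moves", "kwargs": {"rows": [[1,-0.01,0.01,0.15,0],[1,-0.01,0.01,0.35,0],[1,-0.01,0.01,0.5,0],[1,-0.01,0.01,0.59,0],[1,-0.01,0.01,0.62,0],[1,-0.01,0.01,0.62,0],[1,-0.01,0.01,0.62,0]]}}

```text
t: 27.35
ee_pos: [0.5436, -0.3826, 0.0307]
orientation: [0.79, 0.613, 0.0, 0.001]
ft_force: [0.7, 0.3, -0.7]
opening: 0.0397
gripper_force: 30.0
```

```bash
python3 plan.py .543 -.382 -.25 .024
```

```text
pos [ 0.5436 -0.3826  0.0307] yaw -0.25 tilt [ 0.0014 -0.0008] dxyz [-0.0006  0.0006 -0.0067] turn 0.0 F [ 0.7  0.3 -0.7] grip 30.0 0.0397 t 27.35 j [ 0.23  0.71  0.41  1.74 -0.39  0.77  0.59]
call 1 [0.003, -0.005, 0.045] 0.0 rows>= 1
```

Request:
{"fn": "apply_moves", "kwargs": {"rows": [[1,0,0,0.015,0],[1,0,0,0.03,0],[1,0,0,0.042,0],[1,0,0,0.042,0],[1,0,0,0.042,0]]}}

```text
t: 27.85
ee_pos: [0.5432, -0.3825, 0.0239]
orientation: [0.79, 0.613, 0.0, 0.0]
ft_force: [-0.8, 2.1, 5.2]
opening: 0.0399
gripper_force: 30.0
```

```bash
python3 plan.py .543 -.382 -.25 .024
```

```text
pos [ 0.5432 -0.3825  0.0239] yaw -0.25 tilt [ 0.0007 -0.0002] dxyz [-0.0002  0.0005  0.0001] turn -0.0 F [-0.8  2.1  5.2] grip 30.0 0.0399 t 27.85 j [ 0.24  0.72  0.41  1.74 -0.39  0.76  0.59]
call 1 [0.003, -0.002, -0.0] -0.0 rows>= 1
```

The force reading shows it touching the tray floor, so I'll release and retreat.

Request:
{"fn": "apply_moves", "kwargs": {"rows": [[-1,0,0,0,0],[-1,0,0,0,0],[-1,0,0,0,0],[-1,0,0,0,0],[-1,0,0,0,0],[-1,0,0,0,0]]}}

```text
t: 28.45
ee_pos: [0.5429, -0.3823, 0.0232]
orientation: [0.79, 0.613, -0.0, -0.0]
ft_force: [-0.0, -0.1, 0.2]
opening: 0.0843
gripper_force: 0.0
```

Request:
{"fn": "apply_moves", "kwargs": {"rows": [[-1,0,0,-0.2,0],[-1,0,0,-0.5,0],[-1,0,0,-0.8,0],[-1,0,0,-0.8,0]]}}

```text
t: 28.85
ee_pos: [0.5459, -0.3853, 0.1501]
orientation: [0.79, 0.613, 0.002, 0.005]
ft_force: [1.4, -0.3, 0.2]
opening: 0.088
gripper_force: 0.0
```

Request:
{"fn": "apply_moves", "kwargs": {"rows": [[-1,0.6,-0.9,-0.5,0],[-1,0.6,-0.9,-0.5,0],[-1,0.6,-0.9,-0.5,0],[-1,0.6,-0.9,-0.5,0],[-1,0.6,-0.9,-0.5,0],[-1,0.6,-0.9,-0.5,0]]}}

```text
t: 29.45
ee_pos: [0.4348, -0.2615, 0.2184]
orientation: [0.789, 0.614, 0.001, 0.0]
ft_force: [0.4, 0.2, 0.0]
opening: 0.0876
gripper_force: 0.0
```

```bash
python3 -c "
from h import *
save('top','end.png');save('scene','ends.png')
print(recognise('tape_roll','scene')[:1],arm.state()['ee_pos'])
P=dict(channel_long=(.553,.394),channel_medium=(.675,-.142),channel_short=(.543,-.382),stray_tube=(.657,.13))
for n,p in P.items(): print(n,fit(n,'scene',p,.004 if 'tube' in n else .006))
print(fit('spare_tube','scene',(.48,.092)))
"
```

```text
[{'centre': [0.5132, 0.2232, 0.0169], 'score': 0.78}] [ 0.4347436  -0.26243596  0.21766741]
channel_long [0.5544, 0.3947, 0.002, np.float64(0.941)]
channel_medium [0.6758, -0.144, -0.098, np.float64(0.975)]
channel_short [0.5427, -0.3827, -0.246, np.float64(0.963)]
stray_tube [0.6567, 0.1331, 0.153, np.float64(0.94)]
[0.4776, 0.0927, 0.282, np.float64(0.934)]
```

View pics/end.png

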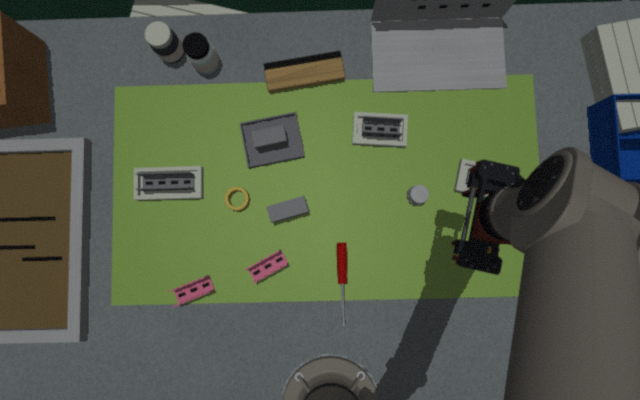

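View pics/ends.png

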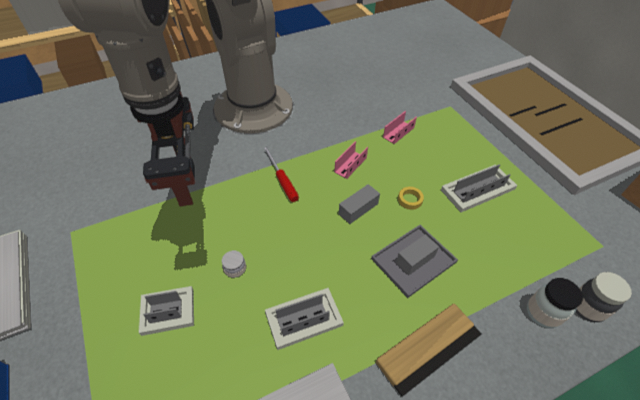

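The scene picture shows the three channels open side up in their trays: long (480,187), medium (304,317) and short (166,310). The stray tube lies in the grey tray (415,252), and the spare tube and tape roll are where they were. I'll hand in.

```bash
python3 -c "
from h import *
print(arm.finish_job())"
```

```text
the job is handed in; nothing more can be done
None
```

The job is handed in at about 30 s: the three channels lie open side up in their own trays, the stray tube lies flat in the grey parts tray, nothing was dropped, and the spare tube and tape roll weren't touched.

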